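Uncap the marker, then hold the bag clip gaping over the chalkboard's edge

ROBOT

A 6-joint arm with a two-finger parallel gripper is mounted at the origin on a cart in front of the work surface, level with it; the furniture and walls round the work are solid. World frame = base frame: x ahead of the robot, y to its left, z up, the work surface at z = 0. Lengths are in m, angles in rad, forces in N, time in s.
With the tool pointing down it reaches from about 0.35 to 0.975 m from the base axis. Payload 4.9 kg.
Tool frame: the origin (TCP) lies midway between the tips of the shut fingers; the grasp point (between the pads) lies 19 mm behind it (ctrl.tcp_to_grasp is the distance from the TCP to the grasp point, in m); z points along the fingers, y is the line along which they close (so a half turn about z gives the same grasp; the last joint's range is limited). The gripper opens to 85 mm and grips with 20 to 120 N. Pads are 22 mm wide; open, the fingers measure 114 mm over their backs; the gripper's body (76 mm by 85 mm) begins 54 mm behind the grasp point. The pads swing forward as they close: fully open they stand 13 mm farther back than shut.
Start: joints at [1.188, 0.053, 1.613, -0, 1.476, -0.119], TCP at [0.163, 0.603, 0.231] pointing down, gripper open.
Joint ranges: [-3.01, 3.01], [-1.01, 2.22], [0.06, 2.58], [-1.02, 4.17], [0.09, 2.62], [-3.14, 3.14]. Speed limits (rad/s): [2.57, 2.57, 3.14, 3.14, 3.14, 3.14].

INTERFACE

Orientations are given as a rotation vector (axis times angle).
In Python, from station import ctrl, ticket, get_image, camera_params, get_obs gives the robot as it stands (ctrl), with the cameras as plain functions, the readings as plain functions and the job (ticket).
- The arm moves only by the tool run_rows, called after "Emit:" by a JSON object that holds its "method" and its "body". Schema: {"type":"object","properties":{"steps":{"type":"array","items":{"type":"number"},"minItems":7,"maxItems":140},"grip_n":{"type":"number"},"only":{"type":"string"},"quiet":{"type":"boolean"},"lines":{"type":"string"}},"required":["steps"],"additionalProperties":false}. steps is one flat list of numbers that holds 1 to 20 rows one after another, with no inner brackets; each row has 7 numbers: the finger opening in m, then dx, dy, dz in m, then a rotation vector rx, ry, rz in rad; each row is the pose to reach, as a shift and turn from the pose commanded when the call began, along the tool's axes at that moment; what a row does not reach only later rows make up. A row lasts 1/12 s, in which the tool goes at most 0.0417 m and 0.125 rad, less where a joint would pass 70% of its speed; a pose out of reach is approached as far as the arm can. The fingers move at their own pace and stop on an object; grip_n is the grip in N (left out, the last holds). Time passes only in rows, so rows that do not move let the fingers close. The tool returns the time, the measured TCP pose, the force, the opening and the grip force at its end. only (a regular expression) keeps the lines of the reply that match it, lines (a string "A,B") keeps lines A to B, and quiet returns only ok. Input that does not fit is refused with a message, and nothing moves.
- get_obs(): the state, without advancing time (a new reading comes with each control period).
- get_image(name): name is "side" or "top" or "wrist"; returns the picture (480x640x3 uint8, red, green, blue); there is no depth.
- camera_params(name): a dict with "fx", "fy", "cx", "cy" (pixels), "k1" (the pictures are not rectified: a ray, as slopes to the right and down, at radius r is drawn at 1 + k1 r^2 times it, then the intrinsics apply), "T" (4x4, takes a point from camera to world coordinates); the wrist camera has in their place "tool_from_camera" (4x4, takes a point from camera to tool coordinates, whose origin is the TCP and whose axes are the flange's). Camera axes: x right, y down, z forward; pixel columns grow to the right and rows downward; lengths in m; the calibration is good to about 2 mm. A picture is of the moment at which its call begins: read the wrist's pose just before it. camera_params takes no time and is no camera call.
- ticket.finish_job(): hands the job in; it is judged then, once.
The state is a dict: "t": time; "q": joint angles; "dq": joint speeds; "effort": joint torques, N m; "tool_pos": TCP position; "tool_rot": TCP orientation; "contact_force": force on the tool from outside, world axes, zero at the start; "wrist_torque": the same for the moment, N m; "opening": finger opening in m; "grip_force": force on a finger pad.
Only numpy, scipy, OpenCV 4.12 (cv2) and the standard library are available. Lean on these libraries where they do the work, as an engineer would, in place of code of your own. Each camera call takes 0.05 s, during which the arm holds its last target. There are 200 camera calls.

TASK

I am about to write today's roast ticket and hang it on the chalkboard sign. Lift the loose cap off the marker and stand it, rim down, in the empty hole of the pen stand; then squeeze the red spring clip off the old price card and carry it to the chalkboard. Finish still holding the clip squeezed wide open, upright over the middle of the chalkboard's top edge, one jaw well down on either side and no part of the clip touching the board, so that I can slip the ticket in; do not let go of it, and leave everything else where it stands.

Things in the scene. Friction and masses are not known exactly. Their poses are not given: they have to be found in the camera images.
- cap: loose blue plastic cap of the marker: round tube, 18 mm across, 52 mm long, closed at the top, open below, 12 to 18 g. Origin: centre of its lower rim; z up along the cap. It starts upright over the marker's nib, its rim 62 mm and its top 114 mm above the worktop; not a tight fit, it lifts straight off and is clear of the nib after 36 mm
- pen_stand: pale wooden block on a black rubber foot, 54 x 110 mm, 42 mm high, long side along its y; fixed. Origin: centre of its underside. Two holes: at y = +27.5 mm stands the marker (white, blue band, fixed, nib up; the shoulder under the cap is 62 mm, the nib tip 96 mm above the worktop), at y = -27.5 mm is the empty hole
- empty_hole (a point): centre of the floor of the stand's empty hole, 24 mm above the worktop; the hole is 22.5 mm across and 18 mm deep, its mouth flush with the stand's top (42 mm), with a 1.5 mm chamfer. A cap standing in it has its rim here and its top at 76 mm
- clip: red spring bag clip, 44 g, jaws down, handles up. Origin: centre of the steel hinge pin (8 mm thick); y along the pin, x across the jaws (the way they open), z up. Jaws: 44 mm wide along y, lips ending 32 mm under the pin. It starts on the old card's top edge, pushed down until the pin meets the edge: origin 4 mm over the edge, 79 mm above the worktop, up to 20 mm off the card's middle
- clip_grip (a point): point midway between the clip's two handles, 28 mm over the pin: grip here from above, fingers closing along the clip's x. The handles are flat plates 28 mm wide along y with ribbed black pads; as found they spread like a V, 48 mm over their outer ends, which are 33 mm over the pin; squeezed to the stop they stand parallel, 27 mm over all, 38 mm high
- clip_front (a joint): lever with its jaw on the clip's -x side, angle about the pin in rad: 0 when the jaws grip a 4 mm card, 0.30 at the stop (wide open, both lips together gaping about 22 mm), -0.07 when the lips meet. Spring: squeezing the handle ends takes about 3 N to start and 7 N to reach the stop; 15 to 25 N of grip holds it there firmly; let go, it snaps shut
- clip_back (a joint): the same for the lever with its jaw on the clip's +x side; both open alike when the two handles are squeezed together
- clip_front_tip (a point): middle of the inner lower edge of the lip on the clip's -x side (32 mm under the pin when shut, about 30 mm when open)
- clip_back_tip (a point): middle of the inner lower edge of the lip on the clip's +x side
- old_card: old price card, cream with a brown stripe and a drawn bean, 4 mm thick, 92 mm wide, upright in a dark wooden foot 50 x 100 mm; fixed. Origin: centre of the foot's underside; card edge along y, faces to -x and +x. The card's top edge is 75 mm above the worktop
- sign: chalkboard sign: black slate, 4 mm thick, 130 mm wide, chalk drawing of a cup on its front, upright in a brown wooden foot 58 x 130 mm, 20 mm high; fixed. Origin: centre of the foot's underside; top edge along y, faces to -x and +x
- sign_top (a point): middle of the slate's top edge, 125 mm above the worktop; axes as the sign's (y along the edge, x across the slate)
- pouch_5: bystander, to be left alone: black coffee pouch lying at the front, 161 x 86 x 55 mm; origin at the centre of its underside
- pouch_1: bystander, to be left alone: kraft coffee pouch standing at the left, 161 mm tall; origin at the centre of its underside
- calculator: bystander, to be left alone: pocket calculator, 118 x 67 x 14 mm; origin at the centre of its underside
- stapler: bystander, to be left alone: blue stapler, 143 mm long, 47 mm high; origin at the centre of its underside
- tape_roll: bystander, to be left alone: roll of brown tape, 93 mm across, 48 mm high; origin at the centre of its underside
- sample_jar_1: bystander, to be left alone: small jar with a black lid, 45 mm across, 105 mm high; origin at the centre of its underside
- cup_a: bystander, to be left alone: espresso cup with handle, 56 mm high; origin at the centre of its underside
- label_roll_1: bystander, to be left alone: roll of white labels, 82 mm across, 33 mm high; origin at the centre of its underside
- cupping_bowl_1: bystander, to be left alone: white cupping bowl, 68 mm across, 50 mm high; origin at the centre of its underside

How it is judged:
On the way, in this order (a step that is already met when the one before it is completed fails the run):
1. the cap stands in the empty hole of the pen stand, let go (horizontal distance between cap and empty_hole below 0.005 m and z of cap in the frame of empty_hole between -0.006 and 0.006 m and angle between cap's own z axis and vertical below 0.2 rad and contact force between the fingers and cap below 0.05 N and linear speed of cap below 0.03 m/s), for 0.2 s.
2. the clip is spread wide and lifted clear of the old card (value of joint each of clip_front, clip_back above 0.2 rad and height (world z) of clip above 0.12 m and contact force between clip and old_card below 0.05 N and contact force between the fingers and clip above 1.5 N), for 0.1 s.
At the end, for the whole second after the job is handed in: Clip held open (each lever past 0.20 rad), still, upright and along the edge (0.25 rad), pin over the slate's top edge within 30 mm of its middle, a lip on either side, 8 mm or more below the edge, clip not touching the sign. Cap upright in the hole (5 mm off axis, 6 mm off the floor), let go (value of joint each of clip_front, clip_back above 0.2 rad and ((x of clip_front_tip in the frame of sign_top below -0.004 m and x of clip_back_tip in the frame of sign_top above 0.004 m) or (x of clip_back_tip in the frame of sign_top below -0.004 m and x of clip_front_tip in the frame of sign_top above 0.004 m)) and z of each of clip_front_tip, clip_back_tip in the frame of sign_top below -0.008 m and z of clip in the frame of sign_top above 0 m and y of clip in the frame of sign_top between -0.03 and 0.03 m and angle between the y axis of clip and the y axis of sign, either way round below 0.25 rad and angle between clip's own z axis and vertical below 0.25 rad and contact force between the fingers and clip above 1.5 N and contact force between clip and sign below 0.5 N and linear speed of clip below 0.03 m/s and horizontal distance between cap and empty_hole below 0.005 m and z of cap in the frame of empty_hole between -0.006 and 0.006 m and angle between cap's own z axis and vertical below 0.2 rad and contact force between the fingers and cap below 0.05 N); the arm keeps its last pose, push and grip.
It fails at once if a bystander is knocked aside or over (moved 30 mm) (distance of any of pouch_5, pouch_1, calculator, stapler, tape_roll, sample_jar_1, cup_a, label_roll_1, cupping_bowl_1 from where it was at the start of the episode above 0.03 m).
It also fails if it takes over 58 s, if anything falls off the work surface, if the arm or the gripper's body presses on something with over 40 N, if the wrist force passes 120 N, or if a joint passes its speed limit or range.

## Working session

There is one attempt and no reset: what is moved stays moved. The work goes in short steps, Python scripts to look and compute and a tool call to move; the robot and the scene stay as the last step left them, time stands still between calls to the robot, and variables do not carry over. Pictures are saved under pics/ and viewed, at most 13 in all, crops included, and the job is handed in when it is done.

```bash
ls; mkdir -p pics; python3 - <<'E'
from station import ctrl, ticket, get_image, camera_params, get_obs
import cv2
for n in("top","side"):
    cv2.imwrite(f"pics/{n}0.png",get_image(n)[:,:,::-1])
    p=camera_params(n);print(n,p)
o=get_obs();print(o["t"],o["tool_pos"],o["tool_rot"],o["opening"],ctrl.tcp_to_grasp)
print(camera_params("wrist"))
E
```

```text
pics
station.py
top {'fx': 562.1360978774597, 'fy': 562.1360978774597, 'cx': 313.22865714407476, 'cy': 235.34152968544583, 'k1': 0.03520577673423221, 'T': array([[ 0.0261312 , -0.99633002,  0.08150862,  0.44134998],
       [-0.99958731, -0.02701558, -0.00976608, -0.07280108],
       [ 0.01193224, -0.08121978, -0.99662479,  1.43150201],
       [ 0.        ,  0.        ,  0.        ,  1.        ]])}
side {'fx': 453.6561155394936, 'fy': 453.6561155394936, 'cx': 326.2417312898113, 'cy': 240.54855101684657, 'k1': -0.013469381871814004, 'T': array([[-0.97869216, -0.12320535,  0.16426228,  0.34198785],
       [-0.20531487,  0.5978315 , -0.77488277,  0.91849095],
       [-0.00273146, -0.79209718, -0.61038889,  0.8585975 ],
       [ 0.        ,  0.        ,  0.        ,  1.        ]])}
0.1 [0.1627335  0.60285276 0.23018081] [-4.13038671e-01 -3.11385331e+00  2.82622366e-03] 0.08574070905510331 0.0187
{'fx': 420.24185689810037, 'fy': 420.24185689810037, 'cx': 312.2876181477757, 'cy': 237.78088116660516, 'k1': -0.04313644099169704, 'tool_from_camera': array([[ 7.06352314e-05, -9.57662713e-01, -2.87892556e-01,
         7.40400290e-02],
       [ 9.99999909e-01, -5.33989340e-05,  4.22982083e-04,
        -5.39415582e-04],
       [-4.20447325e-04, -2.87892560e-01,  9.57662622e-01,
        -1.42734722e-01],
       [ 0.00000000e+00,  0.00000000e+00,  0.00000000e+00,
         1.00000000e+00]])}
```

View pics/top0.png

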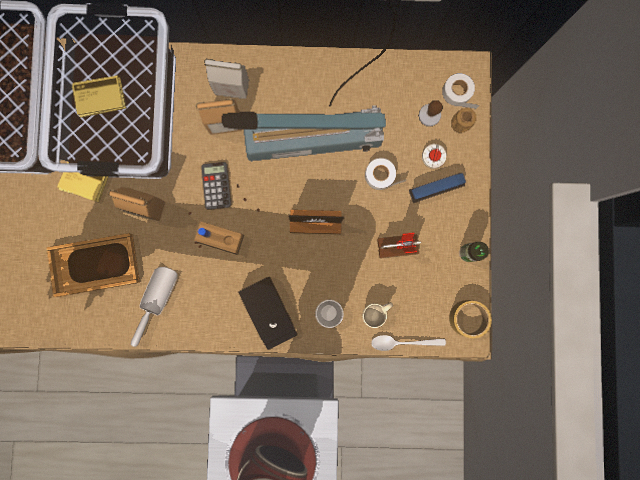

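View pics/side0.png

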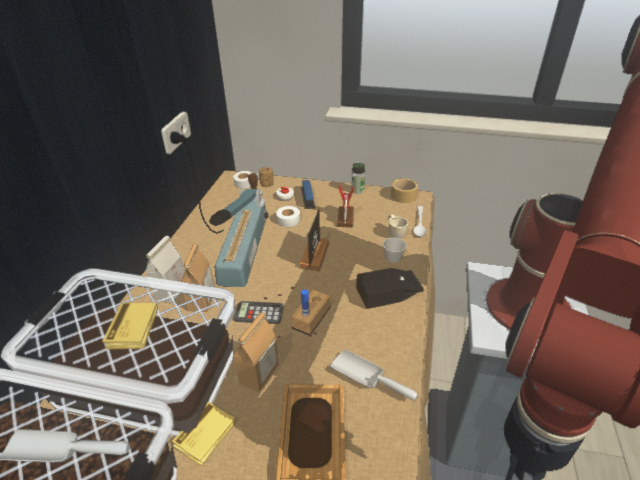

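The top view shows the blue cap at about (203,232), the stand's empty hole at about (228,239), the sign at about (316,221) and the clip at about (407,243). I'll enlarge these.

```bash
python3 - <<'E'
import cv2,numpy as np
t=cv2.imread("pics/top0.png");s=cv2.imread("pics/side0.png")
def c(i,u,v): return cv2.resize(i[v:v+48,u:u+64],None,fx=6.25,fy=6.25,interpolation=cv2.INTER_CUBIC)
m=np.vstack([np.hstack([c(t,186,214),c(t,284,196)]),np.hstack([c(t,370,222),c(s,280,280)])])
for k in range(0,800,50): m[:6,k]=m[297:303,k]=(0,255,0)
cv2.imwrite("pics/m.png",m)
E
```

```text
(no output)
```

View pics/m.png

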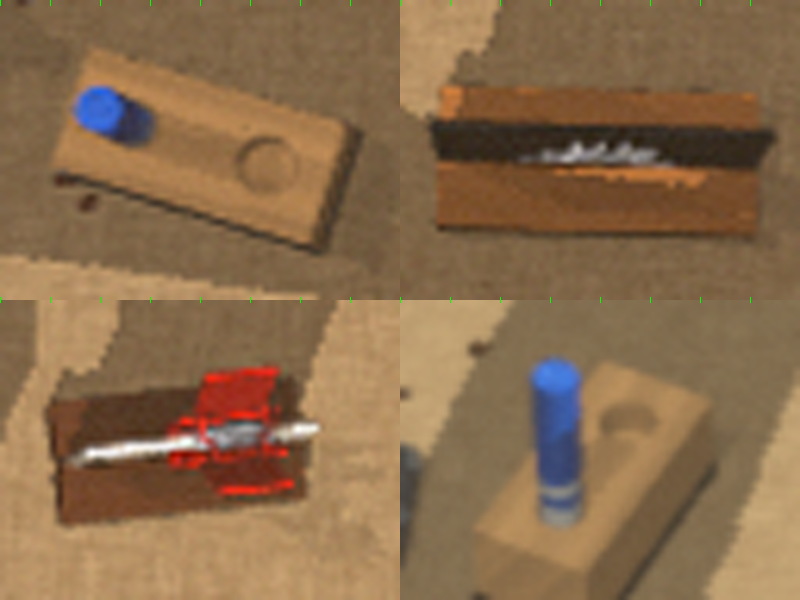

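The montage shows the cap top at (100,110), the hole mouth at (267,164), the slate's top corners at (433,126) and (773,136), the clip's handle ends at about (240,371) and (257,491), and the card edge from (75,456) to (318,428).

```bash
cat > h.py <<'E'
from station import ctrl, ticket, get_image, camera_params, get_obs
import numpy as np, cv2
from scipy.spatial.transform import Rotation as R
def onz(name,uv,z,T=None):
    p=camera_params(name); T=p["T"] if T is None else T
    d=((np.array(uv,float)-[p["cx"],p["cy"]])/[p["fx"],p["fy"]])
    s=d.copy()
    for _ in range(9): s=d/(1+p["k1"]*(s@s))
    r=T[:3,:3]@np.array([*s,1]); o=T[:3,3]
    return o+r*(z-o[2])/r[2]
def proj(name,P,T=None):
    p=camera_params(name); T=p["T"] if T is None else T
    c=T[:3,:3].T@(np.array(P)-T[:3,3]); s=c[:2]/c[2]; s=s*(1+p["k1"]*(s@s))
    return s*[p["fx"],p["fy"]]+[p["cx"],p["cy"]]
def tool():
    o=get_obs(); T=np.eye(4);T[:3,:3]=R.from_rotvec(o["tool_rot"]).as_matrix();T[:3,3]=o["tool_pos"];return T
def wristT(): return tool()@camera_params("wrist")["tool_from_camera"]
def delta(tcp,yaw=None):
    """shift in tool axes to reach tcp; yaw = world angle of tool y"""
    T=tool(); d=T[:3,:3].T@(np.array(tcp)-T[:3,3]); out=[d.round(4)]
    if yaw is not None:
        y=np.array([np.cos(yaw),np.sin(yaw),0]);z=np.array([0,0,-1]);
        for s in(1,-1):
            G=np.c_[np.cross(s*y,z),s*y,z]; out.append(R.from_matrix(T[:3,:3].T@G).as_rotvec().round(3))
    return out
E
python3 - <<'E'
from h import *
def m(u,v,z,o): return onz("top",((u+.5)/6.25-.5+o[0],(v+.5)/6.25-.5+o[1]),z)
a,b,c=(186,214),(220,196),(370,174)
print("cap",m(100,110,.114,a)); print("hole",m(267,164,.042,a))
k=[m(*p,.042,a) for p in((95,48),(355,122),(320,250),(55,172))];print("stand ctr",np.mean(k,0)); 
d=(k[0]+k[3]-k[1]-k[2])/2;yaw=np.arctan2(d[1],d[0]);print("stand len",np.linalg.norm(d),"y-axis",yaw)
u=d/np.linalg.norm(d); print(np.mean(k,0)+u*.0275,np.mean(k,0)-u*.0275)
l,r=m(433,126,.125,b),m(773,136,.125,b);print("sign",(l+r)/2,l-r,np.arctan2(*(l-r)[1::-1]))
l,r=m(75,456,.075,c),m(318,428,.075,c);print("card",(l+r)/2,l-r,np.arctan2(*(l-r)[1::-1]))
h1,h2=m(241,371,.112,c),m(257,491,.112,c);print("clip",(h1+h2)/2,h1-h2)
print(tool().round(3))
E
```

```text
cap [0.55179132 0.17620127 0.114     ]
hole [0.5381944 0.1231853 0.042    ]
stand ctr [0.54393147 0.14734127 0.042     ]
stand len 0.10808696391165787 y-axis 1.31515383894411
[0.55088531 0.17394755 0.042     ] [0.53697763 0.12073499 0.042     ]
sign [ 0.59247499 -0.09109817  0.125     ] [0.00026437 0.12726745 0.        ] 1.5687190451555235
card [ 0.53630543 -0.29911332  0.075     ] [-0.01341532  0.09395113  0.        ] 1.7126279668004938
clip [ 0.53843385 -0.31264956  0.112     ] [0.04515949 0.00657446 0.        ]
[[-0.965  0.261 -0.001  0.163]
 [ 0.261  0.965 -0.002  0.603]
 [ 0.    -0.002 -1.     0.23 ]
 [ 0.     0.     0.     1.   ]]
```

```bash
python3 - <<'E'
from h import *
print(delta([.5515,.1752,.200],1.315))
E
```

```text
[array([-0.4868, -0.3115,  0.0306]), array([-0.002, -0.   , -0.008]), array([-0.000e+00,  3.000e-03,  3.134e+00])]
```

Emit:
{"method": "run_rows", "body": {"steps": [0.05, -0.12, -0.08, 0.01, 0, 0, 0, 0.05, -0.24, -0.155, 0.02, 0, 0, 0, 0.05, -0.36, -0.23, 0.03, 0, 0, 0, 0.05, -0.487, -0.311, 0.03, 0, 0, 0, 0.05, -0.487, -0.311, 0.03, 0, 0, 0, 0.05, -0.487, -0.311, 0.03, 0, 0, 0, 0.05, -0.487, -0.311, 0.03, 0, 0, 0, 0.05, -0.487, -0.311, 0.03, 0, 0, 0, 0.05, -0.487, -0.311, 0.03, 0, 0, 0, 0.05, -0.487, -0.311, 0.03, 0, 0, 0, 0.05, -0.487, -0.311, 0.03, 0, 0, 0, 0.05, -0.487, -0.311, 0.03, 0, 0, 0, 0.05, -0.487, -0.311, 0.03, 0, 0, 0, 0.05, -0.487, -0.311, 0.03, 0, 0, 0, 0.05, -0.487, -0.311, 0.03, 0, 0, 0, 0.05, -0.487, -0.311, 0.03, 0, 0, 0, 0.05, -0.487, -0.311, 0.03, 0, 0, 0]}}

```text
t: 1.52
tool_pos: [0.5516, 0.1761, 0.2007]
tool_rot: [-0.414, -3.113, 0.0]
contact_force: [-0.8, 0.1, -0.9]
opening: 0.0506
grip_force: 0.0
```

```bash
python3 - <<'E'
from h import *
import pickle
T=wristT(); i=get_image("wrist"); cv2.imwrite("pics/w1.png",i[:,:,::-1]); np.save("T1.npy",T)
print(tool().round(4), proj("wrist",[.5515,.1752,.114],T),proj("wrist",[.5375,.122,.042],T))
E
```

```text
[[-9.656e-01  2.601e-01 -9.000e-04  5.513e-01]
 [ 2.601e-01  9.656e-01  2.000e-04  1.767e-01]
 [ 1.000e-03 -1.000e-04 -1.000e+00  2.009e-01]
 [ 0.000e+00  0.000e+00  0.000e+00  1.000e+00]] [311.49636021 246.71360164] [237.23052707 217.29811583]
```

View pics/w1.png

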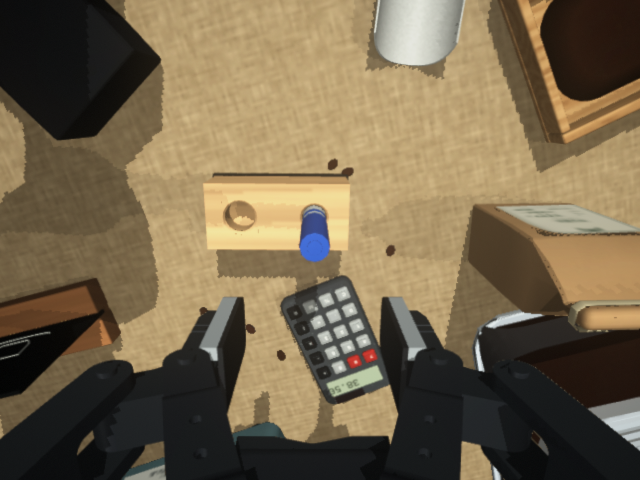

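The wrist view shows the cap top at (314.5,246.5) and the hole mouth at (240.5,215.5). Both are about 3 px from the prediction, so I'll refine with them.

```bash
python3 - <<'E'
from h import *
T=np.load("T1.npy")
c=onz("wrist",(314.5,247),.114,T);h=onz("wrist",(240.5,215.5),.042,T);print(c,h,np.linalg.norm((c-h)[:2]),np.arctan2(*(c-h)[1::-1]))
print(tool()[:3,3]);print(delta([c[0],c[1],.085]),delta([*c[:2],.15],None))
E
```

```text
[0.55211683 0.1768186  0.114     ] [0.53683339 0.12475851 0.042     ] 0.05425713002849623 1.285246070315449
[0.55134403 0.17668651 0.20089035]
[array([-0.0008,  0.0003,  0.1159])] [array([-0.0008,  0.0003,  0.0509])]
```

Emit:
{"method": "run_rows", "body": {"steps": [0.05, -0.001, 0, 0.04, 0, 0, 0, 0.05, -0.001, 0, 0.08, 0, 0, 0, 0.05, -0.001, 0, 0.1, 0, 0, 0, 0.05, -0.001, 0, 0.116, 0, 0, 0, 0.05, -0.001, 0, 0.116, 0, 0, 0, 0, -0.001, 0, 0.116, 0, 0, 0, 0, -0.001, 0, 0.116, 0, 0, 0, 0, -0.001, 0, 0.116, 0, 0, 0, 0, -0.001, 0, 0.116, 0, 0, 0, 0, -0.001, 0, 0.116, 0, 0, 0, 0, -0.001, 0, 0.116, 0, 0, 0], "grip_n": 20}}

```text
t: 2.48
tool_pos: [0.5544, 0.1764, 0.0876]
tool_rot: [0.413, 3.111, 0.003]
contact_force: [-1.4, 1.6, 5.7]
opening: 0.0166
grip_force: 22.8
```

Emit:
{"method": "run_rows", "body": {"steps": [0, 0, 0, -0.02, 0, 0, 0, 0, 0, 0, -0.04, 0, 0, 0, 0, 0, 0, -0.06, 0, 0, 0, 0, 0, 0, -0.06, 0, 0, 0]}}

```text
t: 2.82
tool_pos: [0.5559, 0.1763, 0.1505]
tool_rot: [0.412, 3.106, 0.004]
contact_force: [0.5, -0.4, 0.9]
opening: 0.0168
grip_force: 22.0
```

```bash
python3 - <<'E'
from h import *
T=wristT(); i=get_image("wrist"); np.save("T2.npy",T)
side=get_image("side")
t=tool();print(t.round(4));P=t[:3,3]
u,v=proj("side",P).astype(int);print(u,v)
s=cv2.resize(side[v-60:v+60,u-60:u+60],(480,480),interpolation=cv2.INTER_CUBIC)
w=i[180:480,220:420];w=cv2.resize(w,(320,480),interpolation=cv2.INTER_CUBIC)
cv2.imwrite("pics/w2.png",np.hstack([s,w])[:,:,::-1])
print(delta([.5368,.1243,P[2]],1.30))
E
```

```text
[[-9.654e-01  2.608e-01  2.100e-03  5.536e-01]
 [ 2.608e-01  9.654e-01  3.000e-04  1.759e-01]
 [-2.000e-03  8.000e-04 -1.000e+00  1.462e-01]
 [ 0.000e+00  0.000e+00  0.000e+00  1.000e+00]]
303 281
[array([ 0.0028, -0.0542, -0.    ]), array([0.001, 0.002, 0.007]), array([-3.000e-03,  1.000e-03, -3.135e+00])]
```

View pics/w2.png

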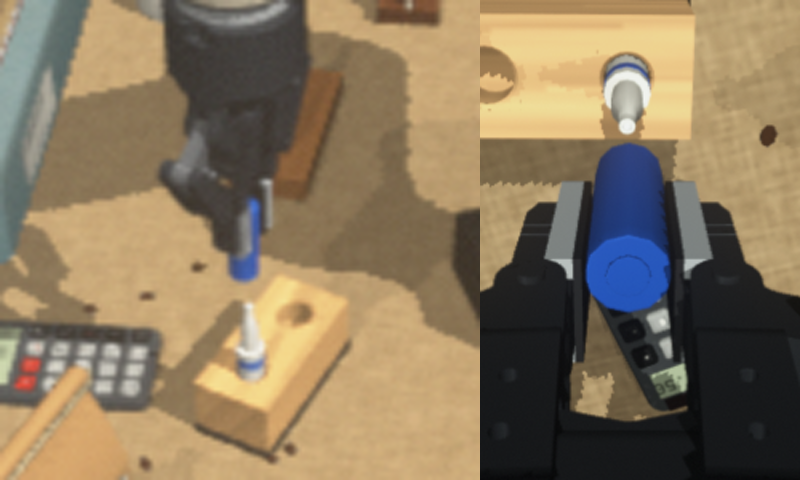

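The cap hangs upright in the fingers and is clear of the nib. Next I'll go over the hole.

Emit:
{"method": "run_rows", "body": {"steps": [0, 0, -0.03, 0, 0, 0, 0, 0, 0.0005, -0.055, 0, 0, 0, 0, 0, 0.0005, -0.055, 0.03, 0, 0, 0, 0, 0.0005, -0.055, 0.06, 0, 0, 0, 0, 0.0005, -0.055, 0.06, 0, 0, 0, 0, 0.0005, -0.055, 0.06, 0, 0, 0]}}

```text
t: 3.42
tool_pos: [0.5354, 0.1225, 0.0819]
tool_rot: [-0.413, -3.107, 0.003]
contact_force: [0.9, 0.0, 0.8]
opening: 0.0165
grip_force: 22.0
```

```bash
python3 - <<'E'
from h import *
T=wristT(); i=get_image("wrist"); side=get_image("side"); np.save("T3.npy",T)
u,v=proj("side",[.537,.124,.05]).astype(int);print(u,v)
s=cv2.resize(side[v-30:v+30,u-30:u+30],(420,420),interpolation=cv2.INTER_CUBIC)
w=i[190:370,230:390];w=cv2.resize(w,(373,420),interpolation=cv2.INTER_CUBIC)
cv2.imwrite("pics/w3.png",np.hstack([s,w])[:,:,::-1])
E
```

```text
316 296
```

View pics/w3.png

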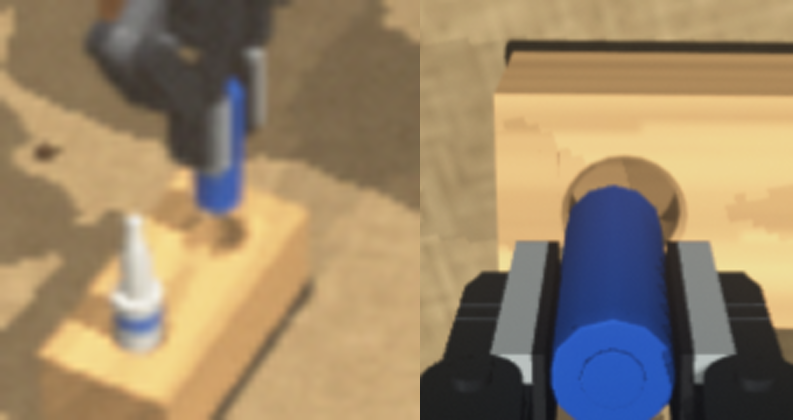

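The hole mouth spans columns 561–687 with its near edge at row 156. The cap's near rim edge is at about (614,186).

```bash
python3 - <<'E'
from h import *
T=np.load("T3.npy"); W=T@np.linalg.inv(camera_params("wrist")["tool_from_camera"])
f=lambda x,y:((x-420)/2.331+230,y/2.333+190)
tf=lambda p:(W[:3,:3].T@(p-W[:3,3]))
for zoff in(0,.002):
  H=tf(onz("wrist",f(624,156),.042+zoff,T))+[-.01125,0,0]
  for x in(561,687): print(tf(onz("wrist",f(x,205),.042+zoff,T))[1])
  C=tf(onz("wrist",f(614,186),.062+zoff,T))+[-.009,0,0]
  C2=tf(onz("wrist",f(612,372),.114+zoff,T))
  print(H,C,C2,H-C)
E
```

```text
-0.010650198763853876
0.014623637031865535
[-0.00132099  0.00194952  0.04000392] [ 2.30399116e-03 -7.76836924e-05  2.00180638e-02] [ 0.00577588 -0.00046355 -0.03202034] [-0.00362498  0.0020272   0.01998585]
-0.010539803719679131
0.014458090097074227
[-0.00062102  0.00192235  0.03800874] [ 3.07289946e-03 -8.33376037e-05  1.80233096e-02] [ 0.00700385 -0.00046491 -0.03401195] [-0.00369392  0.00200568  0.01998543]
```

```bash
python3 - <<'E'
from h import *
f=lambda x,y:(x/7+286,y/7+266)
print(onz("side",f(218,205),.062)); print(onz("side",f(230,232),.042),onz("side",f(218,193),.062))
for n in range(4):
    print(get_obs()["tool_pos"],get_obs()["t"])
w=get_image("top"); u,v=proj("top",[.537,.124,.05]).astype(int)
print(tool()[:3,3])
# predicted hole and cap circles in side
for c,z,r in(([.537,.1245],.042,.0127),([.537,.1245],.062,.009)):
    P=np.array([(proj("side",[c[0]+r*np.cos(a),c[1]+r*np.sin(a),z])-[286,266])*7 for a in np.arange(0,6.28,.1)])
    print(P.min(0),P.max(0))
E
```

```text
[0.53272516 0.13014204 0.062     ]
[0.53022333 0.12294098 0.042     ] [0.53406546 0.12422153 0.062     ]
[0.53852222 0.12307213 0.08589346] 3.5167
[0.53852222 0.12307213 0.08589346] 3.5167
[0.53852222 0.12307213 0.08589346] 3.5167
[0.53852222 0.12307213 0.08589346] 3.5167
[0.53924391 0.1231828  0.08682675]
[175.54839972 207.44850823] [245.89117431 257.58842144]
[184.60793949 174.76748052] [235.00002107 210.18329236]
```

Both views say the cap should go about 3.5 mm along −x and 2 mm along +y of the tool. I'll shift it, then lower in steps.

Emit:
{"method": "run_rows", "body": {"steps": [0, -0.0035, 0.002, 0, 0, 0, 0, 0, -0.0035, 0.002, 0.012, 0, 0, 0, 0, -0.0035, 0.002, 0.018, 0, 0, 0, 0, -0.0035, 0.002, 0.022, 0, 0, 0, 0, -0.0035, 0.002, 0.025, 0, 0, 0, 0, -0.0035, 0.002, 0.025, 0, 0, 0]}}

```text
t: 4.07
tool_pos: [0.5448, 0.124, 0.0651]
tool_rot: [0.412, 3.11, 0.0]
contact_force: [-6.6, -2.2, 21.4]
opening: 0.0171
grip_force: 26.0
```

```bash
python3 -c "
from h import *
print(get_obs()['contact_force'],get_obs()['wrist_torque'],tool()[:3,3])"
```

```text
[-6.55785937 -2.20606285 21.39075563] [-0.32941567  1.07103926 -0.05391672] [0.54482784 0.12397483 0.06505824]
```

It touched with 21 N, pushed towards tool +x and slightly −y, so it is on the chamfer. I'll lift, correct and retry.

Emit:
{"method": "run_rows", "body": {"steps": [0, 0, 0, -0.006, 0, 0, 0, 0, 0.002, -0.001, -0.006, 0, 0, 0, 0, 0.002, -0.001, -0.003, 0, 0, 0, 0, 0.002, -0.001, 0, 0, 0, 0, 0, 0.002, -0.001, 0.002, 0, 0, 0, 0, 0.002, -0.001, 0.002, 0, 0, 0]}}

```text
t: 4.57
tool_pos: [0.5386, 0.1233, 0.0564]
tool_rot: [-0.413, -3.111, 0.001]
contact_force: [-0.4, 0.4, 0.0]
opening: 0.0169
grip_force: 23.5
```

```bash
python3 - <<'E'
from h import *
o=get_obs();F=tool()[:3,:3].T@o['contact_force'];print(F)
T=wristT();i=get_image("wrist"); np.save("T4.npy",T)
w=i[190:370,230:390];cv2.imwrite("pics/w4.png",cv2.resize(w,(533,600),interpolation=cv2.INTER_CUBIC)[:,:,::-1])
E
```

```text
[ 0.46304036  0.24288046 -0.02227486]
```

No force, so it is in the hole. I'll go down to the floor and release.

Emit:
{"method": "run_rows", "body": {"steps": [0, 0, 0, 0.005, 0, 0, 0, 0, 0, 0, 0.009, 0, 0, 0, 0, 0, 0, 0.01, 0, 0, 0, 0, 0, 0, 0.01, 0, 0, 0]}}

```text
t: 4.95
tool_pos: [0.5397, 0.1235, 0.0479]
tool_rot: [-0.413, -3.114, 0.0]
contact_force: [-1.5, -1.1, 0.4]
opening: 0.0166
grip_force: 23.5
```

```bash
python3 -c "
from h import *
print(tool()[:3,:3].T@get_obs()['contact_force'])"
```

```text
[ 1.19159532 -1.46119663 -0.35794283]
```

Emit:
{"method": "run_rows", "body": {"steps": [0.022, 0, 0, 0, 0, 0, 0, 0.04, 0, 0, 0, 0, 0, 0, 0.04, 0, 0, 0, 0, 0, 0, 0.04, 0, 0, 0, 0, 0, 0, 0.04, 0, 0, -0.04, 0, 0, 0, 0.04, 0, 0, -0.08, 0, 0, 0, 0.04, 0, 0, -0.12, 0, 0, 0, 0.05, 0, 0, -0.15, 0, 0, 0, 0.085, 0, 0, -0.15, 0, 0, 0]}}

```text
t: 5.7
tool_pos: [0.5442, 0.124, 0.2077]
tool_rot: [0.411, 3.1, 0.005]
contact_force: [2.5, 0.4, 0.0]
opening: 0.0608
grip_force: 0.0
```

```bash
python3 - <<'E'
from h import *
T=wristT();i=get_image("wrist"); np.save("T5.npy",T)
t=tool();print(t.round(4))
u,v=proj("wrist",[.537,.1245,.076],T).astype(int);print(u,v)
w=i[v-60:v+60,u-60:u+60]
top=get_image("top")
a=cv2.resize(w,(480,480),interpolation=cv2.INTER_CUBIC)
cv2.imwrite("pics/w5.png",a[:,:,::-1])
print(delta([.538,-.3125,.20],.1435))
E
```

```text
[[-9.654e-01  2.606e-01  9.800e-03  5.427e-01]
 [ 2.607e-01  9.654e-01  9.000e-04  1.238e-01]
 [-9.300e-03  3.400e-03 -1.000e+00  2.039e-01]
 [ 0.000e+00  0.000e+00  0.000e+00  1.000e+00]]
309 212
[array([-0.1108, -0.4218,  0.0005]), array([0.004, 0.003, 1.163]), array([-0.003,  0.004, -1.978])]
```

View pics/w5.png

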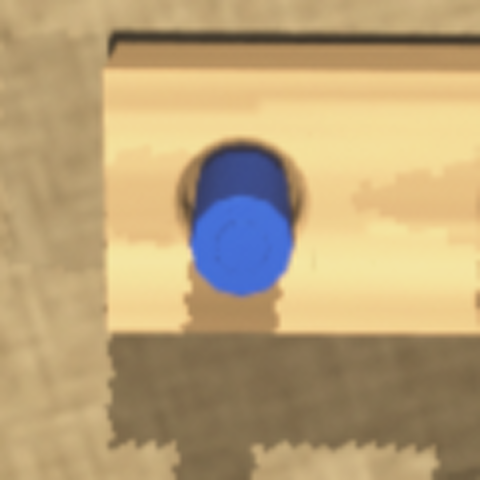

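The cap is standing in the hole with its top where expected, at crop (242,245). On to the clip.

Emit:
{"method": "run_rows", "body": {"steps": [0.085, -0.03, -0.1, 0, 0, 0, 0.25, 0.085, -0.06, -0.2, 0, 0, 0, 0.5, 0.085, -0.09, -0.3, 0, 0, 0, 0.8, 0.085, -0.111, -0.422, 0, 0, 0, 1.163, 0.085, -0.111, -0.422, 0, 0, 0, 1.163, 0.085, -0.111, -0.422, 0, 0, 0, 1.163, 0.085, -0.111, -0.422, 0, 0, 0, 1.163, 0.085, -0.111, -0.422, 0, 0, 0, 1.163, 0.085, -0.111, -0.422, 0, 0, 0, 1.163, 0.085, -0.111, -0.422, 0, 0, 0, 1.163, 0.085, -0.111, -0.422, 0, 0, 0, 1.163, 0.085, -0.111, -0.422, 0, 0, 0, 1.163, 0.085, -0.111, -0.422, 0, 0, 0, 1.163, 0.085, -0.111, -0.422, 0, 0, 0, 1.163]}}

```text
t: 6.97
tool_pos: [0.5364, -0.3117, 0.1964]
tool_rot: [-2.053, -2.373, -0.0]
contact_force: [-0.5, 1.0, 0.2]
opening: 0.0852
grip_force: 0.0
```

```bash
python3 - <<'E'
from h import *
T=wristT();i=get_image("wrist"); np.save("T6.npy",T)
print(tool().round(4),get_obs()["q"].round(2))
c=np.array([.538,-.3125]);x=np.array([np.cos(.1435),np.sin(.1435)])
for P in([*c,.079],[*(c+.024*x),.112],[*(c-.024*x),.112]): print(proj("wrist",P,T))
u,v=proj("wrist",[*c,.1],T).astype(int); v=min(v,380);print(u-100,v-75)
cv2.imwrite("pics/w6.png",cv2.resize(i[v-75:v+75,u-100:u+100],(800,600),interpolation=cv2.INTER_CUBIC)[:,:,::-1])
E
```

```text
[[-0.1447  0.9895 -0.0017  0.5367]
 [ 0.9895  0.1447  0.0018 -0.3113]
 [ 0.002  -0.0015 -1.      0.1969]
 [ 0.      0.      0.      1.    ]] [-0.65  0.07  1.66  0.    1.42 -0.79]
[316.23123268 232.33391018]
[358.81061609 248.22993221]
[274.43946308 248.10059954]
216 166
```

View pics/w6.png

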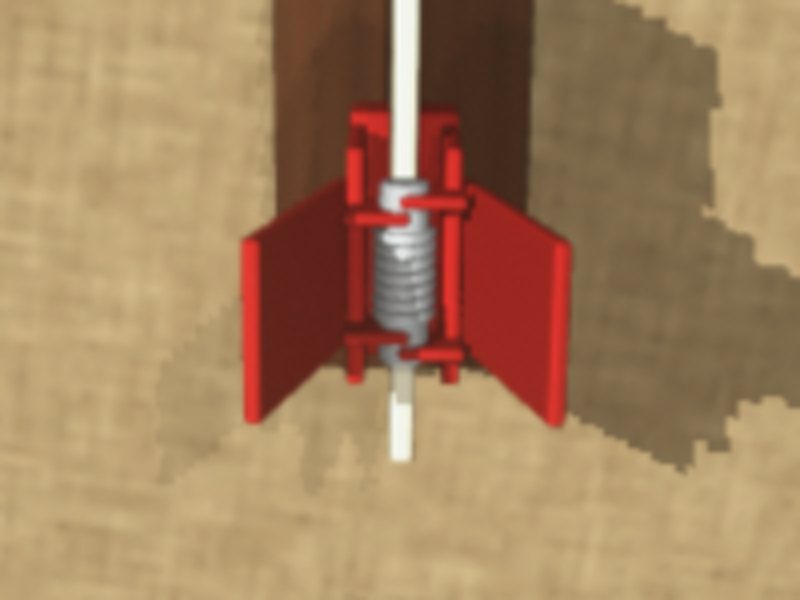

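The clip's handle ends are at crop (251,330) and (561,333), i.e. symmetric about (317.5,249). That is within 0.5 mm of prediction and aligned, so I'll descend and squeeze.

Emit:
{"method": "run_rows", "body": {"steps": [0.085, 0, 0, 0.04, 0, 0, 0, 0.085, 0, 0, 0.08, 0, 0, 0, 0.085, 0, 0, 0.1, 0, 0, 0, 0.085, 0, 0, 0.108, 0, 0, 0, 0.085, 0, 0, 0.108, 0, 0, 0, 0, 0, 0, 0.108, 0, 0, 0, 0, 0, 0, 0.108, 0, 0, 0, 0, 0, 0, 0.108, 0, 0, 0, 0, 0, 0, 0.108, 0, 0, 0, 0, 0, 0, 0.108, 0, 0, 0, 0, 0, 0, 0.108, 0, 0, 0, 0, 0, 0, 0.108, 0, 0, 0, 0, 0, 0, 0.108, 0, 0, 0, 0, 0, 0, 0.108, 0, 0, 0], "grip_n": 20}}

```text
t: 8.18
tool_pos: [0.5399, -0.315, 0.0966]
tool_rot: [2.05, 2.369, 0.001]
contact_force: [-1.1, 1.3, 14.2]
opening: 0.0252
grip_force: 20.3
```

```bash
python3 -c "
from h import *
print(get_obs()['contact_force'],tool()[:3,3],get_obs()['opening'])"
```

```text
[-1.06622249  1.31007702 14.19590235] [ 0.53991384 -0.3149825   0.09656178] 0.025246198255957128
```

Emit:
{"method": "run_rows", "body": {"steps": [0, 0, 0, -0.02, 0, 0, 0, 0, 0, 0, -0.05, 0, 0, 0, 0, 0, 0, -0.08, 0, 0, 0, 0, 0, 0, -0.12, 0, 0, 0, 0, 0, 0, -0.13, 0, 0, 0, 0, 0, 0, -0.13, 0, 0, 0, 0, 0, 0, -0.13, 0, 0, 0], "grip_n": 20}}

```text
t: 8.77
tool_pos: [0.5374, -0.3132, 0.2215]
tool_rot: [2.054, 2.373, 0.0]
contact_force: [-0.0, 0.7, -0.5]
opening: 0.0251
grip_force: 20.7
```

```bash
python3 - <<'E'
from h import *
P=[]
for k in range(4):
    side=get_image("side") if k==0 else get_image("top"); P.append(tool()[:3,3])
T=wristT();i=get_image("wrist");np.save("T7.npy",T)
print(np.array(P).round(4),get_obs()["contact_force"],get_obs()["opening"],tool().round(4))
u,v=proj("side",P[-1]).astype(int);print(u,v)
s=cv2.resize(side[v-40:v+40,u-40:u+40],(400,400),interpolation=cv2.INTER_CUBIC)
w=cv2.resize(i[240:440,210:410],(400,400),interpolation=cv2.INTER_CUBIC)
cv2.imwrite("pics/w7.png",np.hstack([s,w])[:,:,::-1])
E
```

```text
[[ 0.5366 -0.3126  0.2192]
 [ 0.5361 -0.3122  0.218 ]
 [ 0.5359 -0.3121  0.2175]
 [ 0.536  -0.3121  0.2174]] [-0.50657792  0.55859223 -0.16005149] 0.025110867730704773 [[-0.1435  0.9897 -0.0033  0.5361]
 [ 0.9897  0.1435  0.0024 -0.3122]
 [ 0.0029 -0.0029 -1.      0.2177]
 [ 0.      0.      0.      1.    ]]
347 157
```

View pics/w7.png

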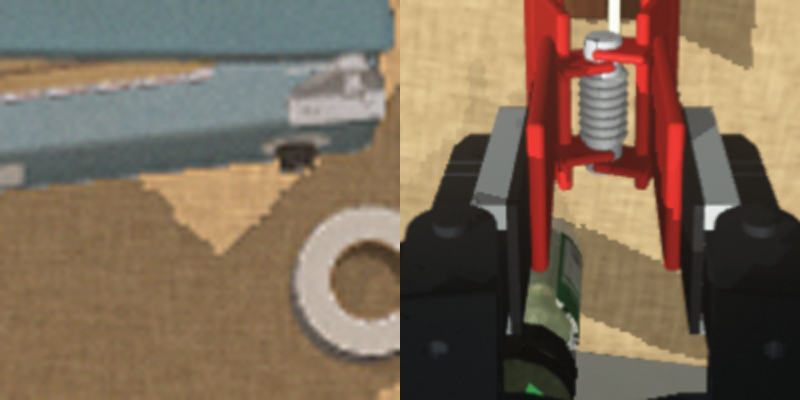

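The clip is held squeezed wide with its levers parallel, the pin at crop (603,100). The left half shows the top camera by mistake. Now I'll work out the pin in the tool frame and the move to the sign.

```bash
python3 - <<'E'
from h import *
T=np.load("T7.npy"); W=T@np.linalg.inv(camera_params("wrist")["tool_from_camera"])
p=onz("wrist",(311.5,290),W[2,3]-.0085,T);print(W[:3,:3].T@(p-W[:3,3]))
print(delta([.5925,-.091,.2175],-.002))
E
```

```text
[ 0.00643186 -0.001099    0.00852418]
[array([0.2108, 0.0876, 0.0005]), array([-0.003, -0.003,  0.146]), array([ 0.004, -0.005, -2.996])]
```

Emit:
{"method": "run_rows", "body": {"steps": [0, 0.07, 0.029, 0, 0, 0, 0.05, 0, 0.14, 0.058, 0, 0, 0, 0.1, 0, 0.205, 0.0875, 0, 0, 0, 0.146, 0, 0.205, 0.0875, 0, 0, 0, 0.146, 0, 0.205, 0.0875, 0, 0, 0, 0.146, 0, 0.205, 0.0875, 0, 0, 0, 0.146, 0, 0.205, 0.0875, 0, 0, 0, 0.146, 0, 0.205, 0.0875, 0, 0, 0, 0.146, 0, 0.205, 0.0875, 0, 0, 0, 0.146, 0, 0.205, 0.0875, 0, 0, 0, 0.146]}}

```text
t: 9.85
tool_pos: [0.5938, -0.0988, 0.2198]
tool_rot: [-2.225, -2.217, 0.001]
contact_force: [0.7, -0.5, -0.0]
opening: 0.025
grip_force: 20.7
```

```bash
python3 - <<'E'
from h import *
T=wristT();i=get_image("wrist");np.save("T8.npy",T)
print(tool().round(4),get_obs()["opening"])
print(proj("wrist",[.5925,-.091,.125],T),proj("wrist",[.5925,-.026,.125],T))
w=cv2.resize(i[140:440,170:470],(600,600),interpolation=cv2.INTER_CUBIC)
cv2.imwrite("pics/w8.png",w[:,:,::-1])
E
```

```text
[[ 4.000e-03  1.000e+00 -6.000e-04  5.938e-01]
 [ 1.000e+00 -4.000e-03 -1.000e-04 -9.890e-02]
 [-1.000e-04 -6.000e-04 -1.000e+00  2.200e-01]
 [ 0.000e+00  0.000e+00  0.000e+00  1.000e+00]] 0.025385705873898424
[311.50662039 227.80421783] [311.00245741 112.52077822]
```

View pics/w8.png

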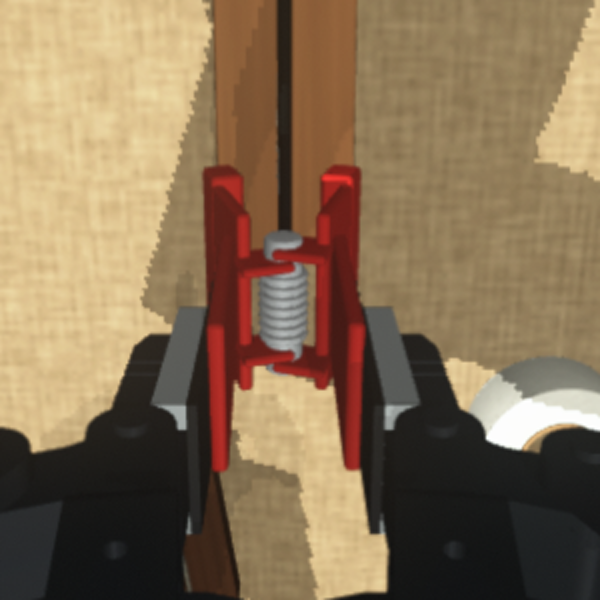

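The slate's dark edge is at crop column 284 and the pin at 283. They line up, so I'll lower straight down about 74 mm.

Emit:
{"method": "run_rows", "body": {"steps": [0, 0, 0, 0.03, 0, 0, 0, 0, 0, 0, 0.045, 0, 0, 0, 0, 0, 0, 0.055, 0, 0, 0, 0, 0, 0, 0.065, 0, 0, 0, 0, 0, 0, 0.074, 0, 0, 0, 0, 0, 0, 0.074, 0, 0, 0, 0, 0, 0, 0.074, 0, 0, 0, 0, 0, 0, 0.074, 0, 0, 0, 0, 0, 0, 0.074, 0, 0, 0, 0, 0, 0, 0.074, 0, 0, 0]}}

```text
t: 10.73
tool_pos: [0.5944, -0.0975, 0.1466]
tool_rot: [2.223, 2.219, 0.0]
contact_force: [0.5, -0.5, -1.1]
opening: 0.0251
grip_force: 20.4
```

```bash
python3 - <<'E'
from h import *
i=get_image("wrist");s=get_image("side")
o=get_obs();print(tool()[:3,3],o["contact_force"],o["opening"],o["grip_force"])
u,v=proj("side",[.5925,-.091,.13]).astype(int)
a=cv2.resize(s[v-30:v+30,u-30:u+30],(400,400),interpolation=cv2.INTER_CUBIC)
w=cv2.resize(i[200:400,210:410],(400,400),interpolation=cv2.INTER_CUBIC)
cv2.imwrite("pics/w9.png",np.hstack([a,w])[:,:,::-1])
E
```

```text
[ 0.59425173 -0.09740676  0.1464286 ] [-0.80448619 -0.13246983 -1.06186174] 0.025034319944742412 20.35069316625595
```

View pics/w9.png

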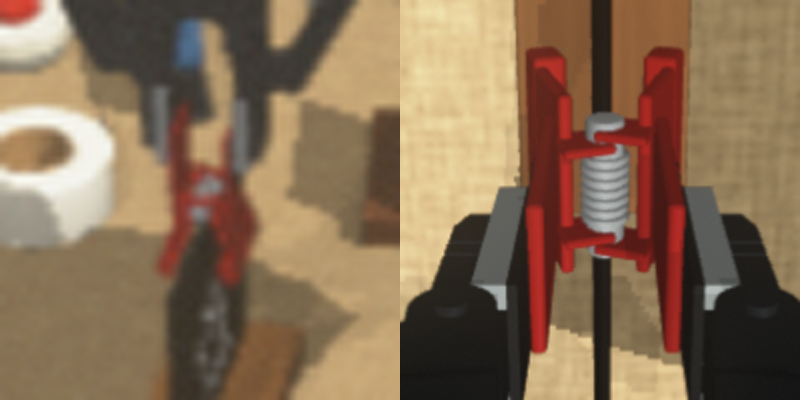

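The jaws straddle the slate, which is centred under the pin, and the lips are well below the edge with no contact force. I'll hand it in.

```bash
python3 -c "
from station import ctrl, ticket, get_image, camera_params, get_obs
print(ticket.finish_job())"
```

```text
the job is handed in; nothing more can be done
None
```

The cap stands in the pen stand's empty hole, and the clip is held wide open over the middle of the chalkboard's top edge with no contact force measured at the tool; I handed the job in at about 11 s, and the judge's result was not shown.

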